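Lengthen the sole heater's time by four clicks and start it

ROBOT

A 6-joint arm with a two-finger parallel gripper is mounted at the origin on the work surface. World frame = base frame: x ahead of the robot, y to its left, z up, the work surface at z = 0. Lengths are in mm, angles in rad, forces in N, time in s.
With the tool pointing down it reaches from about 375 to 975 mm from the base axis. Payload 3.8 kg.
Tool frame: the origin (TCP) lies between the finger pads; the fingertips stand 11 mm ahead of it and the grasp point (between the pads) lies 8 mm behind it; z points along the fingers, y is the line along which they close (so a half turn about z gives the same grasp; the last joint's range is limited). The gripper opens to 88 mm and grips with 3 to 60 N. Pads are 18 mm wide; open, the fingers measure 123 mm over their backs; the gripper's body (75 mm by 187 mm) begins 45 mm behind the grasp point.
Start: joints at [-1.349, 0.264, 1.604, -0, 1.274, -0.037], TCP at [172.741, -652.517, 249.706] pointing down, gripper open.
Joint ranges: [-2.63, 2.63], [-0.94, 2.18], [0.31, 2.57], [-1.31, 4.45], [0, 2.66], [-2.55, 2.55]. Speed limits (rad/s): [2.57, 2.57, 3.14, 3.14, 3.14, 3.14].

INTERFACE

Orientations are given as a unit quaternion [x, y, z, w].
In Python, from plant import ctrl gives the robot as it stands. Calls block until the motion is done:
- ctrl.goto(position, orientation): joint-space move of the TCP to a pose.
- ctrl.move_linear(position, frame=None, feed=150, guard=None): straight line of the TCP; frame=None keeps the orientation; feed is the mean speed in mm/s. With guard (N) it stops when the force on the tool has changed by that much, and returns True; else False.
- ctrl.goto_joints(angles): joint-space move.
- ctrl.move_gripper(opening, grip_force=None): opening from 0.0 (shut) to 1.0 (fully open); grip_force is the grip in N (None keeps the last); returns when the fingers have stopped.
- ctrl.hold(seconds).
- ctrl.inverse_kinematics(position, orientation): joint angles nearest the present ones, or None.
- ctrl.state(): the state.
- ctrl.snapshot(name): name is "scene" or "top"; returns the picture (384x512x3 uint8, red, green, blue); there is no depth.
- ctrl.camera_model(name): a dict with "vertical_fov" (degrees; the focal length in pixels is half the picture's height over the tangent of half this angle, whatever the lens; pixels are square), "cx", "cy" (the principal point, pixels), "R" (3x3) and "t" (3): a world point X has camera coordinates R X + t. Camera axes: x right, y down, z forward; pixel columns grow to the right and rows downward; lengths in mm; the calibration is good to about 2 mm. A picture is of the moment at which its call begins. camera_model takes no time and is no camera call.
A pose or a line that the arm cannot do raises ctrl.MotionError and nothing moves.
- ctrl.hand_in(): hands the job in; it is judged then, once.
Trained networks look in the newest picture that a camera, given by its name, has taken for a name from the list of things; names that differ only in an ending like _2 or _b are one class to them, and where a whole thing is asked for, a point or a joint stands for the part that bears it (a point fixed in the world has none). Each returns a list of dicts, best first, with "conf" (0 to 1); they miss things now and then, are a little off and sometimes report something else, mostly with a low value. They report only what shows in the picture. A call takes as long as a camera call.
- ctrl.regions_of(camera, target): "region" (384x512 bool, what is visible of it).
- ctrl.place_of(camera, target): "centre" ([x, y, z] in mm, in the coordinates of the camera as it stood for that picture, good to about 4 mm: a listed point, or the origin of a listed thing).
The state is a dict: "time_s": time; "q": joint angles; "qvel": joint speeds; "tau": joint torques, N m; "tool_pos": TCP position; "ee_rot": TCP orientation; "force": force on the tool from outside, world axes, zero at the start; "wrist_torque": the same for the moment, N m; "opening": opening from 0.0 (shut) to 1.0 (fully open); "finger_force": force on a finger pad.
Only numpy, scipy, OpenCV 4.12 (cv2) and the standard library are available. Lean on these libraries where they do the work, as an engineer would, in place of code of your own. Each camera call takes 0.05 s, during which the arm holds its last target. There are 200 camera calls.

TASK

The pair of soles in the heater needs longer than the last pair: with a fingertip against the side of its bar, push the click-stop time dial clockwise (seen from above) by exactly four clicks from where it stands, then press the round start button beside it all the way in and let go. Do not grip the dial, push it lightly, do not press start before the dial is set, and leave everything else on the bench where it is.

Things in the scene. Friction and masses are not known exactly. Their poses are not given: they have to be found in the camera images.
- heater: fixed sole heater. Origin on the bench under the middle of its grey control pod; x from its front (robot side at yaw 0) to its back, y left, z up. Pod 280 (x) by 180 mm (y), its level top 100 mm above the bench with dial and button. Left of it the white hood: x -150 to 150, y 90 to 430 mm, 165 mm high. A pilot lamp and a mains rocker, under 10 mm high, right of the start button, play no part
- dial (a joint): time dial's angle about its upright axis, rad; grows clockwise seen from above. Eight click stops 20 deg (0.349 rad) apart: 0, 0.349 ... 2.443, ends blocked; it starts in one of the lowest four. A sprung plunger resists with at most 0.11 N m (some 4 N at 26 mm from the axis). Past the midpoint between two stops the dial jumps by itself into the next, ahead of the finger, and stays
- dial_cap: turning part of the dial, black: round skirt 76 mm across, its top 9 mm above the pod's top, with a straight bar on it 64 mm long, 12 mm wide, rising from 9 to 28 mm above the pod's top. Origin on the dial's axis, level with the pod's top; x along the bar to its pointer end (white line), z up. At joint value q, x points 1.222 - q rad anticlockwise from the heater's x. 30 mm or more free around the skirt
- dial_hub (a point): point on the dial's axis at the height of the skirt's top, 9 mm above the pod's top; its axes are those of dial_cap
- dial_tip (a point): top of the bar, 30 mm from the dial's axis towards its pointer end, 28 mm above the pod's top
- start (a joint): travel of the start button, m: 0 out, 0.006 fully in; sprung, pressed straight down with 1.5 N at first and 5 N fully in, comes out again by itself
- start_top (a point): centre of the top of the start button: round, black, 28 mm across, in a steel ring 44 mm across and 12 mm high, near the pod's front left corner, 125 mm in front of the dial's axis and 37 mm to its left; its top is 22 mm above the pod's top
- shoe_last: wooden shoe last, 255 x 88 x 120 mm, lying sole down on the bench to the right of the heater; origin under its middle on the bench
- eyelet_jar: small glass jar with aluminium lid, 36 mm across, 45 mm high, standing on the far right corner of the control pod; origin at the centre of its underside
- cement_tin: metal tin, 72 mm across, 85 mm high, standing on the bench to the right of the control pod; origin at the centre of its underside
- glue_bottle: white plastic bottle, 52 mm across, 150 mm high, standing on the bench to the right of the control pod's front corner; origin at the centre of its underside
- hammer: hammer, 270 mm long, lying along x on top of the heater's hood, up to 40 mm high; origin under its middle on the hood
- screwdriver: screwdriver, 180 mm long, lying on the bench in front of the control pod; origin under it on the bench
- heel_block: black rubber heel, 62 x 60 x 24 mm, lying on the bench to the right of the control pod; origin at its underside

How it is judged (in metres and radians):
On the way, in this order (a step that is already met when the one before it is completed fails the run):
1. the dial stands still four clicks clockwise of where it started (distance of dial_tip from where it was at the start of the episode between 0.036 and 0.041 m and velocity of joint dial between -0.2 and 0.2 rad/s), for 0.3 s.
2. the start button is pressed in (value of joint start above 0.0045 m), for 0.05 s.
At the end, for the whole second after the job is handed in: the dial rests four clicks clockwise of its start (80 degrees, within 6: the tip of its bar is 36 to 41 mm from where it started), the start button has been pressed at least 4.5 mm in after that and is out again, and every loose thing is within 25 mm of where it stood (all of step 1 and value of joint start below 0.0015 m and distance of each of shoe_last, eyelet_jar, cement_tin, glue_bottle, hammer, screwdriver, heel_block from where it was at the start of the episode below 0.025 m); the robot touches nothing.
It fails at once if start pressed while the dial is not four clicks from its start (value of joint start above 0.003 m and not (distance of dial_tip from where it was at the start of the episode between 0.036 and 0.041 m)).
It fails at once if the dial's bar taken between the fingers (contact force between the fingers and dial_cap above 0.5 N and y of the grasp point in the frame of dial_cap between -0.003 and 0.003 m and x of the grasp point in the frame of dial_cap between -0.04 and 0.04 m and z of the grasp point in the frame of dial_cap below 0.043 m).
It fails at once if the dial pushed by the fingers with more than 25 N (contact force between the fingers and dial_cap above 25 N).
It fails at once if a loose thing shifted, lifted or knocked over (distance of any of shoe_last, eyelet_jar, cement_tin, glue_bottle, hammer, screwdriver, heel_block from where it was at the start of the episode above 0.025 m).
It also fails if it takes over 56 s, if anything falls off the work surface, if the arm or the gripper's body presses on something with over 40 N, if the wrist force passes 120 N, or if a joint passes its speed limit or range.

## Working session

There is one attempt and no reset: what is moved stays moved. The work goes in short steps, each a Python script; the robot and the scene stay as the last script left them, time stands still between calls to the robot, and variables do not carry over. Pictures are saved under pics/ and viewed, at most 10 in all, crops included, and the job is handed in when it is done.

```bash
mkdir -p pics; ls; cat > h.py <<'E'
import numpy as np, cv2
from plant import ctrl
def w(cam,p):
    m=ctrl.camera_model(cam); return np.array(m["R"]).T@(np.array(p)-np.array(m["t"]))
def px(cam,X):
    m=ctrl.camera_model(cam); c=np.array(m["R"])@np.array(X)+np.array(m["t"]); f=192/np.tan(np.radians(m["vertical_fov"]/2))
    return np.array([m["cx"]+f*c[0]/c[2], m["cy"]+f*c[1]/c[2]])
def ray(cam,uv,z):
    m=ctrl.camera_model(cam); R=np.array(m["R"]); f=192/np.tan(np.radians(m["vertical_fov"]/2))
    d=R.T@np.array([(uv[0]-m["cx"])/f,(uv[1]-m["cy"])/f,1]); o=-R.T@np.array(m["t"])
    return o+d*(z-o[2])/d[2]
E
python3 - <<'E'
from h import *
ims=[]
for c in ("scene","top"):
    im=ctrl.snapshot(c); ims.append(im[:,:,::-1])
    cv2.imwrite(f"pics/{c}0.png",cv2.resize(im[:,:,::-1],(768,576),interpolation=cv2.INTER_CUBIC))
    for t in ("heater","dial_cap","dial_hub","dial_tip","start_top","eyelet_jar","glue_bottle","cement_tin","hammer"):
        r=ctrl.place_of(c,t)
        for k in r[:2]: print(c,t,round(k["conf"],2),w(c,k["centre"]).round(1),px(c,w(c,k["centre"])).round(1))
    m=ctrl.camera_model(c); print(c,m["vertical_fov"],(-np.array(m["R"]).T@np.array(m["t"])).round())
print(ctrl.state()["ee_rot"],ctrl.state()["time_s"])
E
```

```text
pics
scene heater 0.69 [589.5 -70.5  -2.8] [258.9 240.4]
scene dial_cap 0.97 [625.2 -81.2  98.2] [263.8 220.1]
scene dial_hub 0.79 [627.2 -77.3 105.9] [265.6 217.6]
scene dial_tip 0.85 [649.5 -57.  127.9] [277.8 213. ]
scene dial_tip 0.49 [642.7 210.6 164.2] [358.4 171.7]
scene start_top 0.46 [510.4 -11.1 121.2] [263.4 183.6]
scene eyelet_jar 0.64 [ 687.9 -144.5   99.2] [255.1 242.9]
scene glue_bottle 0.58 [ 4.226e+02 -2.283e+02  1.000e-01] [182.6 224.1]
scene cement_tin 0.93 [ 631.8 -247.6    1.2] [206.7 273.2]
scene hammer 0.65 [641.3 210.6 159.7] [357.7 172.9]
scene 57.24272783175137 [1202. -469.  653.]
top heater 0.83 [583.1 -74.   -1.5] [256.2 184.2]
top dial_cap 0.72 [621.1 -76.7 102. ] [256.5 166.7]
top dial_hub 0.56 [623.7 -80.2 109. ] [257.7 165.5]
top dial_tip 0.58 [645.3 -54.2 132.3] [248.7 156.5]
top start_top 0.39 [507.  -11.8 124.7] [233.  204.1]
top eyelet_jar 0.68 [ 680.9 -144.1   97.4] [279.5 147.6]
top eyelet_jar 0.16 [588.  -74.8   2.1] [256.4 182.5]
top glue_bottle 0.78 [ 418.8 -227.8   -1. ] [304.2 237. ]
top cement_tin 0.93 [ 630.1 -247.2   -0.8] [310.7 170.5]
top cement_tin 0.33 [623.7 -78.9 109.9] [257.2 165.4]
top hammer 0.85 [637.9 216.3 164.8] [152.5 155.3]
top hammer 0.53 [509.5 -14.1 121.1] [233.9 203.4]
top 48.69051816679184 [ 401. -109. 1339.]
[ 9.91638171e-01  1.29049358e-01 -9.20755985e-06 -4.03637434e-06] 1.0
```

```bash
python3 - <<'E'
import cv2,numpy as np
s=cv2.imread("pics/scene0.png"); t=cv2.imread("pics/top0.png")
a=cv2.resize(s[220:400,300:500],(720,576)[:1]+(580,),interpolation=cv2.INTER_CUBIC) if 0 else cv2.resize(s[230:380,320:470],(400,400),interpolation=cv2.INTER_CUBIC)
b=cv2.resize(t[205:325,320:440],(400,400),interpolation=cv2.INTER_CUBIC)
cv2.imwrite("pics/crop0.png",np.hstack([a,b]))
E
```

```text
(no output)
```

View pics/top0.png

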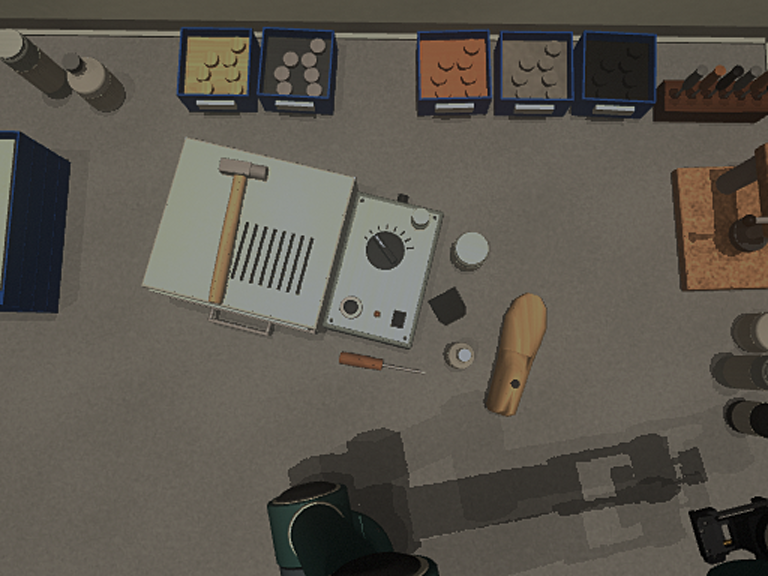

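View pics/crop0.png

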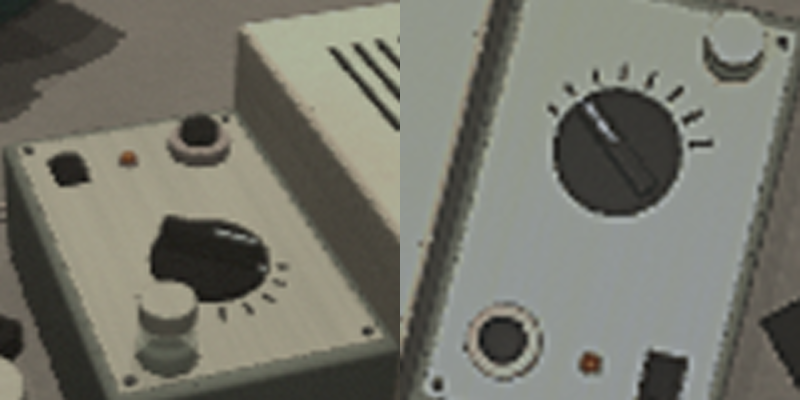

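The top view shows the bar's white pointer end up-left of the skirt centre (about 256.9,166.7 in the raw image). It points at the second of eight ticks, so q is about 0.349 and the pointer end must go to the sixth tick. The start button is at about (233.9,204.7). Next I refine the poses and go in.

```bash
cat >> h.py <<'E'
from scipy.spatial.transform import Rotation as Ro
def q(yaw): return (Ro.from_euler('z',yaw,degrees=True)*Ro.from_euler('x',180,degrees=True)).as_quat()
def pose(H,bar,d,z,r=26):
    a=np.radians(bar); return [H[0]+r*np.cos(a)-d*np.sin(a), H[1]+r*np.sin(a)+d*np.cos(a), z]
E
python3 - <<'E'
from h import *
print("hub",ray("top",(256.9,166.7),109).round(1),"btn",ray("top",(233.9,204.7),122).round(1))
A=ray("top",(36.6+213.3,20+136.7),128);B=ray("top",(49.6+213.3,38+136.7),128);print(A,B,np.degrees(np.arctan2(*(A-B)[[1,0]])), (A+B)/2)
H=(623.,-78.5)
ctrl.move_gripper(0.0,grip_force=25)
ctrl.goto(pose(H,36,42,260),q(36)); print(ctrl.state()["q"],ctrl.state()["time_s"])
ctrl.move_linear(pose(H,36,42,140),feed=150)
for c in ("scene","top"):
    im=ctrl.snapshot(c)
    for t in ("dial_hub","start_top"):
        for k in ctrl.place_of(c,t)[:1]: print(c,t,round(k["conf"],2),w(c,k["centre"]).round(1))
    if c=="scene": u,v=px(c,[623,-78,115]).astype(int); cv2.imwrite("pics/s1.png",cv2.resize(im[v-70:v+50,u-80:u+80,::-1],(800,600),interpolation=cv2.INTER_CUBIC))
s=ctrl.state();print(s["force"],s["tool_pos"],s["time_s"])
E
```

```text
hub [620. -78. 109.] btn [505.6 -14.3 122. ]
[645.71562401 -57.5752109  128.        ] [593.46039766 -96.29000034 128.        ] 36.533962718055776 [619.58801084 -76.93260562 128.        ]
[-8.87021796e-02  1.54973527e-01  1.71542434e+00 -2.67671611e-04
  1.27126813e+00  8.55051896e-01] 5.0083
scene dial_hub 0.8 [625.7 -78.  106.5]
top dial_hub 0.77 [621.  -81.3 107.9]
[ 0.61347431 -1.03155838  0.79462133] [619.92177847 -29.27429453 140.99810169] 6.2583
```

View pics/s1.png

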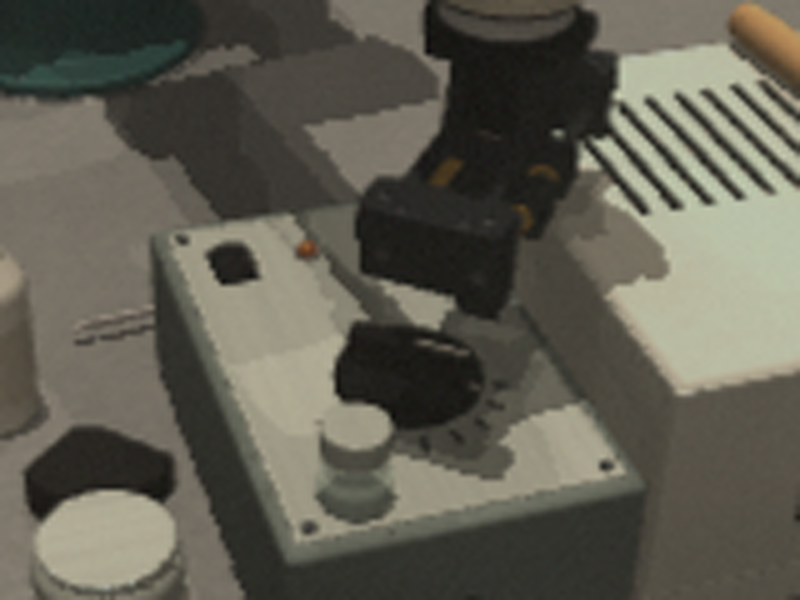

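The closed fingers (about (430,240) in the crop) hang just beyond the bar on its anticlockwise side, parallel to it, and nothing is touched. Next I descend and feel for the bar.

```bash
python3 - <<'E'
from h import *
H=(621.,-78.5)
def F(bar):
    f=np.mean([ctrl.state()["force"]],axis=0); a=np.radians(bar); return (f@[-np.sin(a),np.cos(a),0]).round(2), f.round(2)
print(ctrl.move_linear(pose(H,36,42,125),feed=80,guard=6))
print("base",F(36))
for d in np.arange(32,17,-2):
    g=ctrl.move_linear(pose(H,36,d,125),feed=30,guard=3); s=ctrl.state()
    a=np.radians(36);p=s["tool_pos"][:2]-np.array(H); print(d,g,"d=",(p@[-np.sin(a),np.cos(a)]).round(2),F(36),s["tool_pos"][2],s["time_s"])
    if g: break
E
```

```text
False
base (np.float64(-0.28), array([ 0.51,  0.02, -0.39]))
32 False d= 31.66 (np.float64(1.0), array([-0.71,  0.73, -0.95])) 125.13761518023229 7.0833
30 False d= 29.91 (np.float64(-0.19), array([ 0.48,  0.11, -0.  ])) 125.06689147756836 7.3333
28 False d= 27.92 (np.float64(-0.09), array([ 0.35,  0.15, -0.34])) 125.04038336426679 7.5833
26 False d= 25.87 (np.float64(-0.35), array([ 0.31, -0.21,  0.13])) 125.0109516193668 7.8333
24 False d= 23.87 (np.float64(0.98), array([-0.26,  1.02, -0.8 ])) 124.99359219476717 8.0833
22 False d= 22.29 (np.float64(1.71), array([-0.9 ,  1.46, -0.06])) 124.90006655564979 8.3333
20 False d= 20.99 (np.float64(5.14), array([-1.77,  5.07,  0.48])) 124.91816268764933 8.5833
18 False d= 17.58 (np.float64(0.85), array([ 0.68,  1.55, -1.17])) 125.089852610726 8.8333
```

```bash
python3 - <<'E'
from h import *
H=(621.,-78.5)
ctrl.move_linear(pose(H,26,26,125),q(26),feed=40)
for b in list(range(22,-35,-4))+[-36,-38]:
    g=ctrl.move_linear(pose(H,b,23,125),q(b),feed=12,guard=12)
    fs=[]
    for _ in range(3): ctrl.hold(.03); fs.append(ctrl.state()["force"])
    f=np.mean(fs,axis=0); a=np.radians(b); s=ctrl.state()
    print(b,g,(f@[-np.sin(a),np.cos(a),0]).round(2),(f@[np.cos(a),np.sin(a),0]).round(2),f[2].round(1),round(s["time_s"],2))
    if g: break
E
```

```text
22 False -0.21 0.06 0.1 9.83
18 False -0.82 -0.24 0.3 10.28
14 False 3.4 -1.64 1.9 10.73
10 False -0.26 -0.24 -0.0 11.18
6 False -0.15 0.3 -0.1 11.63
2 False -0.09 -0.35 0.2 12.08
-2 False 2.34 -1.89 0.6 12.53
-6 False 2.89 -2.03 0.4 12.98
-10 False 0.4 -0.11 0.2 13.43
-14 False 0.13 -0.26 0.1 13.88
-18 False 0.59 0.34 0.1 14.33
-22 False 3.72 -1.89 0.4 14.78
-26 False 1.68 -1.22 -0.5 15.23
-30 False -0.23 -0.23 -0.1 15.68
-34 False -0.22 -0.2 0.2 16.13
-36 False 0.01 -0.24 -0.1 16.48
-38 False 0.39 0.16 0.6 16.83
```

Four jumps felt, evenly 20° apart. I back off, lift and check by camera.

```bash
python3 - <<'E'
from h import *
H=(621.,-78.5)
ctrl.move_linear(pose(H,-38,36,125),feed=80)
ctrl.move_linear(pose(H,-38,36,190),feed=150)
ctrl.goto([508,-13,190],q(76))
ctrl.move_linear([450,20,210])
im=ctrl.snapshot("top")
for t in ("dial_tip","dial_hub","start_top"):
    for k in ctrl.place_of("top",t)[:1]: print(t,round(k["conf"],2),w("top",k["centre"]).round(1))
im2=ctrl.snapshot("scene")
for t in ("dial_tip","start_top"):
    for k in ctrl.place_of("scene",t)[:1]: print(t,round(k["conf"],2),w("scene",k["centre"]).round(1))
a=cv2.resize(im[137:217,213:293,::-1],(400,400),interpolation=cv2.INTER_CUBIC)
b=cv2.resize(im2[153:253,213:313,::-1],(400,400),interpolation=cv2.INTER_CUBIC)
cv2.imwrite("pics/c2.png",np.hstack([b,a])); print(ctrl.state()["time_s"])
E
```

```text
dial_tip 0.78 [645.3 -94.  130.9]
dial_hub 0.89 [619.1 -80.  113.3]
start_top 0.35 [510.2 -11.9 121.9]
dial_tip 0.74 [646.1 -97.8 126.7]
start_top 0.57 [509.4 -14.6 122. ]
20.3833
```

View pics/c2.png

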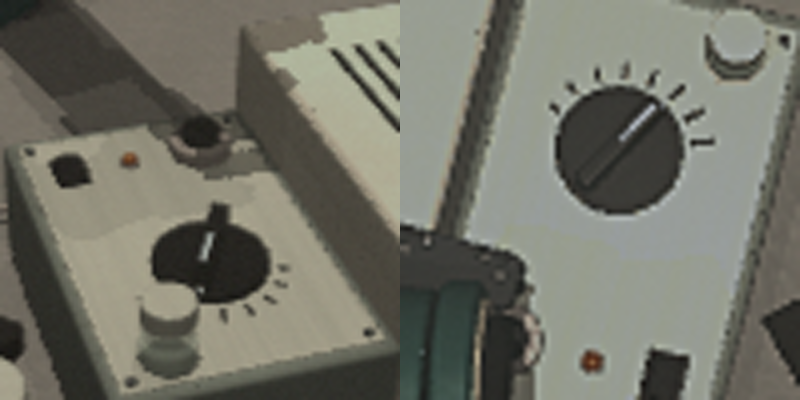

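The bar's pointer now lies toward the sixth tick (tip at about (655,103), tick at (678,90) in the crop), and dial_tip has moved about 40 mm. That is four clicks. Now the button.

```bash
python3 - <<'E'
from h import *
ctrl.move_linear([508.5,-13,190]); ctrl.move_linear([508.5,-13,140],feed=100); ctrl.hold(.2)
print(ctrl.state()["force"].round(2) if hasattr(ctrl.state()["force"],'round') else ctrl.state()["force"])
for z in (135,133,131,129,127,126,125,124):
    g=ctrl.move_linear([508.5,-13,z],feed=20,guard=9); ctrl.hold(.1); s=ctrl.state()
    print(z,g,round(s["tool_pos"][2],2),round(s["force"][2],2),round(s["time_s"],2))
    if g or s["force"][2]>9: break
ctrl.hold(.2)
ctrl.move_linear([508.5,-13,190],feed=80); ctrl.hold(.3)
ctrl.move_linear([440,20,260])
im=ctrl.snapshot("scene"); cv2.imwrite("pics/s3.png",cv2.resize(im[:,:,::-1],(768,576)))
print(ctrl.state()["time_s"])
for t in ("dial_tip",):
    for k in ctrl.place_of("scene",t)[:1]: print(t,round(k["conf"],2),w("scene",k["centre"]).round(1))
E
```

```text
[-0.01 -0.21  0.47]
135 False 134.91 0.46 22.35
133 False 133.32 1.91 22.7
131 False 131.29 2.5 23.05
129 False 129.26 3.31 23.4
127 False 127.39 5.7 23.75
126 False 127.32 11.77 24.1
26.4417
dial_tip 0.62 [645.2 -99.6 127.4]
```

View pics/s3.png

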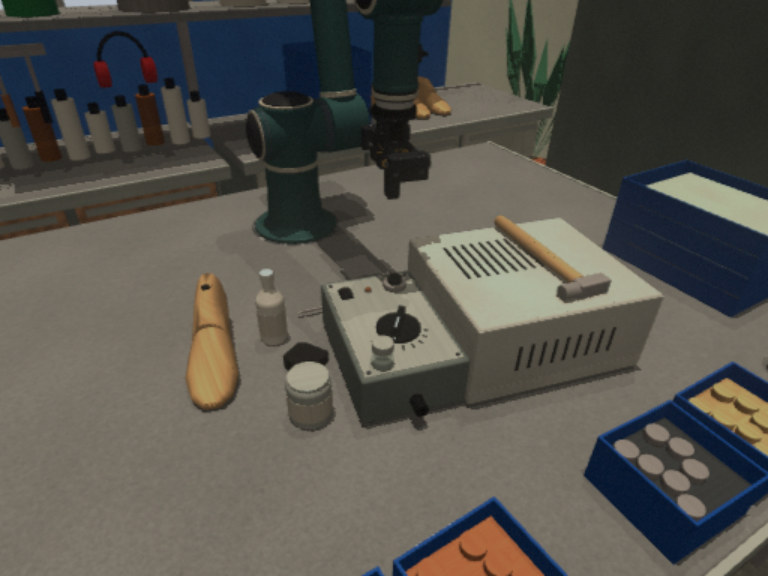

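The button bottomed out: it travelled 6 mm from first contact and the force then rose steeply to 11.8 N. In the picture the arm is clear, the button is out (395,280), the dial stands as set (398,325) and all loose items are in place.

```bash
python3 -c "
from plant import ctrl
print(ctrl.hand_in())"
```

```text
the job is handed in; nothing more can be done
None
```

I pushed the dial four clicks clockwise with a light fingertip (4 jumps felt, about 5 N at most), then pressed start fully in and let it come back out; the other items look undisturbed and the job is handed in, though no verdict came back.

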